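Twist the teal yarn cone off its nested stack

ROBOT

A 6-joint arm with a two-finger parallel gripper is mounted at the origin on a cart in front of the work surface, level with it; the furniture and walls round the work are solid. World frame = base frame: x ahead of the robot, y to its left, z up, the work surface at z = 0. Lengths are in m, angles in degrees, forces in N, time in s.
With the tool pointing down it reaches from about 0.375 to 0.9 m from the base axis. Payload 3.1 kg.
Tool frame: the origin (TCP) lies midway between the tips of the shut fingers; the grasp point (between the pads) lies bot.hold_point_z behind it (bot.hold_point_z is the distance from the TCP to the grasp point, in m); z points along the fingers, y is the direction in which the jaws open and shut (so a half turn about z gives the same grasp; the last joint's range is limited). The gripper opens to 87 mm and grips with 3 to 60 N. Pads are 19 mm wide; open, the fingers measure 117 mm over their backs; the gripper's body (75 mm by 190 mm) begins 51 mm behind the grasp point.
Start: joints at [-84.655, 30.224, 82.088, -0, 67.689, -10.227], TCP at [0.168, -0.602, 0.223] pointing down, gripper open.
Joint ranges: [-176.69, 176.69], [-43.24, 126.21], [12.49, 139.97], [-82, 262], [0, 151.66], [-163.58, 163.58]. Speed limits (degrees/s): [159.86, 159.86, 180, 180, 180, 180].

INTERFACE

Orientations are given as a 3x3 rotation matrix whose columns are the frame's x, y, z axes.
In Python, from rig import bot, vision, hand_in gives the robot as it stands. The module is installed in compiled form; this text tells all that it offers.
- The arm moves only by the shell command python3 -m handwheel 'ROWS'. ROWS is JSON, a list of rows, each an object of numbers: "hand": the gripper's target within -1 to 1 (fully open at 1, half-way at 0, shut at -1); "dx", "dy", "dz": the shift along the world's x, y, z in cm; "wx", "wy", "wz": the turn, a rotation vector about the world's x, y, z in rad. In form: [{"hand": .., "dx": .., "dy": .., "dz": .., "wx": .., "wy": .., "wz": ..}, ...]. A call has 1 to 10 rows; each row shifts and turns the commanded pose from where the row before left it; what a row does not reach is not made up. A row lasts 1/10 s, in which the tool goes at most 50 mm and 8.59 degrees, less where a joint would pass 70% of its speed; a pose out of reach is approached as far as the arm can. A call with a gripper value outside its range is refused whole. The fingers move at their own pace and stop on an object; the grip force is fixed at half the most. Time passes only in rows, so rows that do not move let the fingers close. It gives the time, the measured TCP pose, the force and the opening at its end, in the units of the state.
- bot.read_state(): the state, without advancing time (a new reading comes with each control period).
- vision.capture(name): name is "scene" or "top"; returns (picture, depth): 420x560x3 uint8, red, green, blue; 420x560 float32, m along the optical axis (not along the pixel's ray), 0 where there is no reading.
- vision.get_calibration(name): a dict with "fx", "fy", "cx", "cy" (pixels), "k1" (the pictures are not rectified: a ray, as slopes to the right and down, at radius r is drawn at 1 + k1 r^2 times it, then the intrinsics apply), "rvec" (rotation vector, rad) and "tvec" (3), from world to camera coordinates, as OpenCV has them. Camera axes: x right, y down, z forward; pixel columns grow to the right and rows downward; lengths in m; the calibration is good to about 2 mm. A picture is of the moment at which its call begins. get_calibration takes no time and is no camera call.
- hand_in(): hands the job in, once; it reports no verdict.
The state is a dict: "time_s": time; "joint_positions": joint angles; "qvel": joint speeds; "tau": joint torques, N m; "position": TCP position; "tcp_rot": TCP orientation; "force": force on the tool from outside, world axes, zero at the start; "moment": the same for the moment, N m; "opening": opening from 0.0 (shut) to 1.0 (fully open).
Only numpy, scipy, OpenCV 4.12 (cv2) and the standard library are available. Lean on these libraries where they do the work, as an engineer would, in place of code of your own. Each camera call takes 0.05 s, during which the arm holds its last target.

TASK

Two racks hold nested stacks of empty yarn cones, locked under two steel hooks. Twist the teal top cone until its ears come clear of the hooks, lift it off its stack and stand it upright in the middle of the round wooden plinth, for the next display. Leave the yellow cone on its own rack.

Things in the scene. Friction and masses are not known exactly. Their poses are not given: they have to be found in the camera images.
- teal_cone_center (a point): Teal plastic yarn cone, top of its stack: hollow, 110 mm tall, point up, 60 g. This point: on its axis, half-way up (55 mm over its rim). The nose, its top 32 mm, is a plain cylinder 30 mm across: grip it 40 mm above this point, from above at any yaw. Below, it widens to 64 mm at the lower rim, where two ears, 14 mm wide, 5 thick, reach 40 mm out along its own +x and -x. z up its axis.
- teal_rack: Fixed rack under the teal cone: dark disc 100 mm across, two off-white cones (one reaching 70 mm up inside the teal one, 3 mm side play: lift 75 mm to clear). Teal rim is 44 mm over the table. Steel hooks on its +x and -x, 56 mm high, trap the ears (2.5 mm play), 7 degrees off at most; turn the cone about 45 degrees (30 at least) either way to free it. Origin: underside centre; z up.
- yellow_cone_center (a point): The same cone in yellow, on top of the other stack, whose rack is like the first; the racks stand left and right of the plinth, either way round. This point is on its axis, half-way up. To be left where it is.
- plinth: Fixed round wooden plinth, 100 mm in diameter, 12 mm high, with a dark ring line near its edge; between the two racks. Origin: centre of the underside, on the table; the cone goes to the centre of its flat top.
Things that resemble listed ones, but are neither listed nor needed, are in the scene too. What is shaped like the part that bears teal_cone_center but pink is not meant.

How it is judged:
By the outcome, as a careful person would: the job done as asked, in the order asked, and still so for the second after the job is handed in, with the robot touching nothing.
It also fails if it takes over 35 s, if anything falls off the work surface, if the arm or the gripper's body presses on something with over 40 N, if the wrist force passes 120 N, or if a joint passes its speed limit or range.

## Working session

There is one attempt and no reset: what is moved stays moved. The work goes in short steps, Python scripts to look and compute and a shell command to move; the robot and the scene stay as the last step left them, time stands still between calls to the robot, and variables do not carry over. Pictures are saved under pics/ and viewed, and the job is handed in when it is done.

```bash
mkdir -p pics; cat > h.py <<'E'
from rig import bot, vision
import numpy as np, cv2
def cap(n,tag):
    p,d=vision.capture(n); np.savez(f'{n}_{tag}.npz',p=p,d=d); cv2.imwrite(f'pics/{n}_{tag}.png',p[:,:,::-1]); return p,d
def world(n,d,us,vs,zs=None):
    c=vision.get_calibration(n); K=np.array([[c['fx'],0,c['cx']],[0,c['fy'],c['cy']],[0,0,1.]])
    R,_=cv2.Rodrigues(np.array(c['rvec'],float)); t=np.array(c['tvec'],float).ravel()
    pts=np.stack([us,vs],-1).astype(float).reshape(-1,1,2)
    n_=cv2.undistortPoints(pts,K,np.array([c['k1'],0,0,0.])).reshape(-1,2)
    z=d[np.array(vs).astype(int),np.array(us).astype(int)].reshape(-1) if zs is None else zs
    return (np.c_[n_,np.ones(len(n_))]*z[:,None]-t)@R
E
python3 - <<'E'
from h import *
s=bot.read_state();print(s['time_s'],s['position'],s['tcp_rot'],s['opening'],bot.hold_point_z)
for n in('scene','top'):
    cap(n,'0'); print(vision.get_calibration(n))
E
```

```text
0.0 [ 0.16773308 -0.60130302  0.22160033] [[ 9.63297394e-01  2.68436380e-01 -1.99988603e-04]
 [ 2.68436192e-01 -9.63295145e-01  2.11546562e-03]
 [ 3.75219881e-04 -2.09150669e-03 -9.99997742e-01]] 1.0026350264467472 0.0187
{'fx': 474.1570078254067, 'fy': 474.1570078254067, 'cx': 283.1270816254508, 'cy': 211.80876918594097, 'k1': -0.0782515034486533, 'rvec': array([ 0.78234373, -2.58607189,  1.05601391]), 'tvec': array([0.41130892, 0.32981577, 1.04592318])}
{'fx': 485.6641424430366, 'fy': 485.6641424430366, 'cx': 278.5573786691506, 'cy': 206.68696559230415, 'k1': -0.062112201278801876, 'rvec': array([ 2.13499446, -2.13283122,  0.12511449]), 'tvec': array([-0.06984731,  0.55889551,  1.16374477])}
```

View pics/scene_0.png

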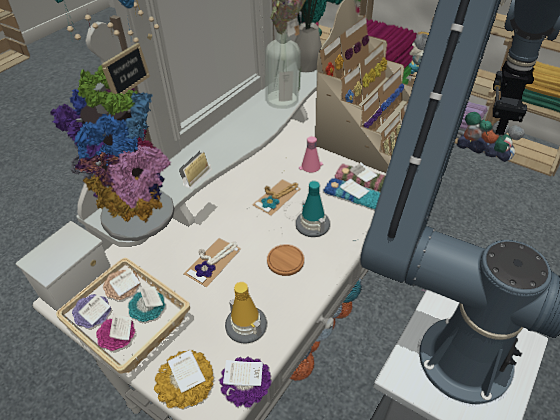

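View pics/top_0.png

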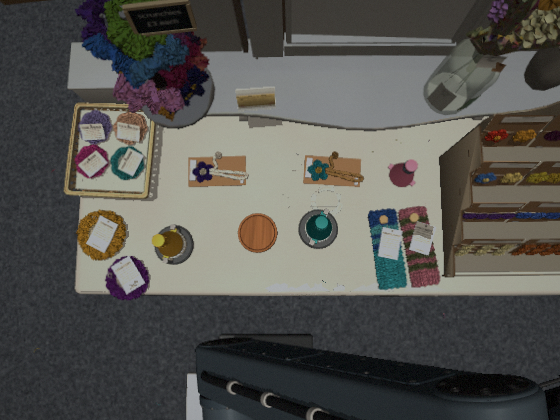

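The teal cone is at scene (314,205) and top (319,228). The pink one at top (403,172) is the decoy, the yellow one is at top (172,243), and the plinth is at top (258,233). I'll measure these and look at an enlarged crop.

```bash
python3 - <<'E'
from h import *
def load(n): z=np.load(f'{n}_0.npz');return z['p'],z['d']
ims=[]
for n,c in(('scene',(314,212)),('top',(318,229))):
    p,d=load(n); u,v=c; ims.append(cv2.resize(p[v-33:v+33,u-33:u+33],(396,396),interpolation=cv2.INTER_CUBIC))
    hsv=cv2.cvtColor(p,cv2.COLOR_RGB2HSV)
    vs,us=np.mgrid[v-40:v+40,u-40:u+40]; us=us.ravel();vs=vs.ravel()
    h=hsv[vs,us]; w=world(n,d,us,vs)
    m=(h[:,0]>80)&(h[:,0]<100)&(h[:,1]>120)&(d[vs,us]>0)
    W=w[m]; print(n,'teal n',m.sum(),'zmax',W[:,2].max())
    N=W[(W[:,2]>.125)]; print(' nose',N.mean(0),N.min(0),N.max(0))
    T=W[W[:,2]>.151]; print(' top',len(T),T.mean(0),T.min(0),T.max(0))
    N=W[(W[:,2]>.125)]
    from scipy.optimize import least_squares
    N=N[N[:,2]<.148]
    if len(N)>8:
        r=least_squares(lambda q:np.hypot(N[:,0]-q[0],N[:,1]-q[1])-.015,N[:,:2].mean(0),loss='soft_l1',f_scale=.001); print(' circ fit',r.x,len(N))
    E=W[(W[:,2]<.056)&(W[:,2]>.03)]; print(' low',len(E))
    # rack disc
    R=w[(w[:,2]>.003)&(w[:,2]<.02)&(h[:,2]<110)]; 
    print(' rack low',len(R), R.mean(0) if len(R) else '', R.min(0),R.max(0))
    c2=(286,260) if n=='scene' else (258,233)
    vs,us=np.mgrid[c2[1]-25:c2[1]+25,c2[0]-25:c2[0]+25];us=us.ravel();vs=vs.ravel();h=hsv[vs,us]
    m=((h[:,0]<18)&(h[:,1]>90)).reshape(50,50).astype(np.uint8)
    w=world(n,d,us,vs); k=m.ravel()>0; k&=abs(w[:,2]-.012)<.004
    P=w[k];print(' plinth',k.sum(),np.median(P,0),P.min(0),P.max(0),(P.min(0)+P.max(0))/2)
    (c,rr)=cv2.minEnclosingCircle(P[:,:2].astype(np.float32));print(' enc',c,rr, P[:,:2].mean(0))
cv2.imwrite('pics/crop1.png',np.hstack(ims)[:,:,::-1])
E
```

```text
scene teal n 625 zmax 0.1589658483692949
 nose [ 0.50468818 -0.15828834  0.14506159] [ 0.49269657 -0.17785107  0.12577158] [ 0.51937659 -0.14963291  0.15896585]
 top 46 [ 0.5075578  -0.1612085   0.15395446] [ 0.49415826 -0.17785107  0.15109433] [ 0.51937659 -0.15057732  0.15896585]
 circ fit [ 0.50836325 -0.16663575] 62
 low 70
 rack low 342 [ 0.5112249  -0.21448496  0.01017503] [ 0.45421313 -0.40894926  0.00312784] [ 0.65665351 -0.11561238  0.0196513 ]
 plinth 828 [ 0.49652117 -0.00864426  0.01197023] [ 0.44730665 -0.05958236  0.00800705] [0.54529592 0.03862343 0.01596476] [ 0.49630129 -0.01047946  0.01198591]
 enc (0.49742236733436584, -0.011281155049800873) 0.050625648349523544 [ 0.49625778 -0.00899353]
top teal n 515 zmax 0.1605010599412662
 nose [ 0.50664827 -0.1662259   0.15228462] [ 0.49275232 -0.18052851  0.12571593] [ 0.52150812 -0.15204372  0.16050106]
 top 135 [ 0.50763173 -0.16689654  0.15460075] [ 0.49387919 -0.18052851  0.15118021] [ 0.52150812 -0.15350695  0.16050106]
 circ fit [ 0.50818611 -0.1671241 ] 19
 low 62
 rack low 545 [ 0.50381725 -0.16611593  0.01197829] [ 0.45844858 -0.21617238  0.00318035] [ 0.55742153 -0.11768959  0.01944238]
 plinth 1018 [ 0.49604029 -0.01477526  0.01275393] [ 0.44831793 -0.06236696  0.00804717] [0.54645403 0.03385696 0.0159922 ] [ 0.49738598 -0.014255    0.01201968]
 enc (0.4976188540458679, -0.01448297780007124) 0.0496692918241024 [ 0.49705153 -0.01511954]
```

View pics/crop1.png

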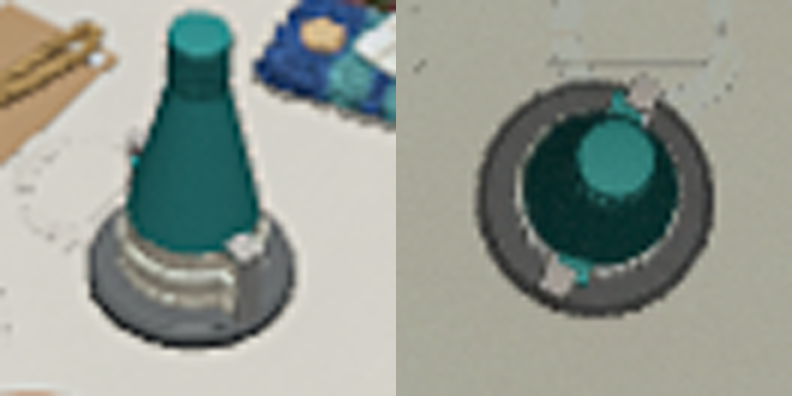

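Confirmed: the solid teal cone with ears under two steel hooks on the dark disc is the one. Its axis is at about (0.508, -0.167) with its top at 0.154, which matches 44 + 110 mm. The plinth centre is at about (0.497, -0.0125), height 0.012. I'll approach around the front so the shelf unit on the right stays clear.

```bash
python3 -m handwheel '[{"hand":1,"dx":1.65,"dy":3.75},{"hand":1,"dx":1.65,"dy":3.75},{"hand":1,"dx":1.65,"dy":3.75},{"hand":1,"dx":1.65,"dy":3.75},{"hand":1,"dx":1.65,"dy":3.75},{"hand":1,"dx":1.65,"dy":3.75},{"hand":1,"dx":1.65,"dy":3.75},{"hand":1,"dx":1.65,"dy":3.75}]'
```

```text
invalid input
```

Every field seems to be required.

```bash
python3 -m handwheel '[{"hand":1,"dx":1.65,"dy":3.75,"dz":0,"wx":0,"wy":0,"wz":0},{"hand":1,"dx":1.65,"dy":3.75,"dz":0,"wx":0,"wy":0,"wz":0},{"hand":1,"dx":1.65,"dy":3.75,"dz":0,"wx":0,"wy":0,"wz":0},{"hand":1,"dx":1.65,"dy":3.75,"dz":0,"wx":0,"wy":0,"wz":0},{"hand":1,"dx":1.65,"dy":3.75,"dz":0,"wx":0,"wy":0,"wz":0},{"hand":1,"dx":1.65,"dy":3.75,"dz":0,"wx":0,"wy":0,"wz":0},{"hand":1,"dx":1.65,"dy":3.75,"dz":0,"wx":0,"wy":0,"wz":0},{"hand":1,"dx":1.65,"dy":3.75,"dz":0,"wx":0,"wy":0,"wz":0}]'
```

```text
time_s: 0.9
position: [0.3001, -0.3003, 0.2224]
tcp_rot: [[0.963, 0.268, -0.0], [0.268, -0.963, 0.0], [0.0, -0.0, -1.0]]
force: [1.1, -0.0, -0.4]
opening: 0.998
```

```bash
python3 -m handwheel '[{"hand":1,"dx":3.5,"dy":2.2,"dz":0,"wx":0,"wy":0,"wz":0},{"hand":1,"dx":3.5,"dy":2.2,"dz":0,"wx":0,"wy":0,"wz":0},{"hand":1,"dx":3.5,"dy":2.2,"dz":0,"wx":0,"wy":0,"wz":0},{"hand":1,"dx":3.5,"dy":2.2,"dz":0,"wx":0,"wy":0,"wz":0},{"hand":1,"dx":3.4,"dy":2.2,"dz":0,"wx":0,"wy":0,"wz":0},{"hand":1,"dx":3.4,"dy":2.3,"dz":0,"wx":0,"wy":0,"wz":0},{"hand":1,"dx":0,"dy":0,"dz":-2,"wx":0,"wy":0,"wz":0},{"hand":1,"dx":0,"dy":0,"dz":-1,"wx":0,"wy":0,"wz":0}]'
python3 - <<'E'
from h import *
p,d=cap('scene','1'); p2,_=cap('top','1')
cv2.imwrite('pics/c2.png',np.hstack([cv2.resize(p[110:250,240:380],(400,400)),cv2.resize(p2[160:300,250:390],(400,400))])[:,:,::-1])
E
```

```text
time_s: 1.7
position: [0.5077, -0.1676, 0.1911]
tcp_rot: [[0.963, 0.271, -0.002], [0.271, -0.963, 0.001], [-0.002, -0.002, -1.0]]
force: [-0.1, 0.2, -0.2]
opening: 0.997
```

View pics/c2.png

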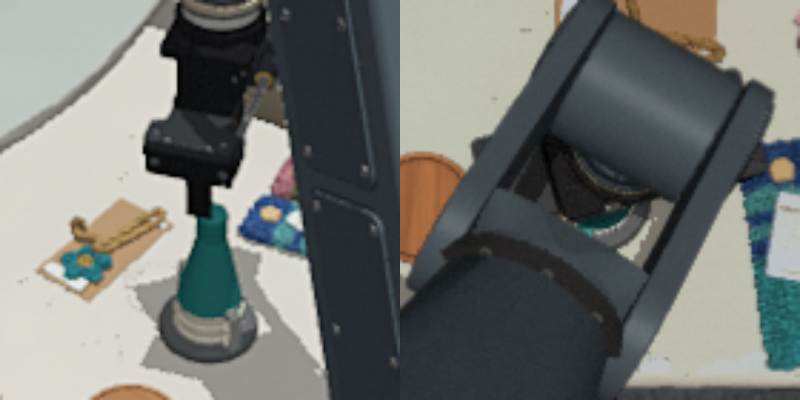

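In the left half of the crop the gripper is above the teal nose (about (215,205)). I'll descend to TCP z≈0.123 and close.

```bash
python3 -m handwheel '[{"hand":1,"dx":0,"dy":0,"dz":-2,"wx":0,"wy":0,"wz":0},{"hand":1,"dx":0,"dy":0,"dz":-2,"wx":0,"wy":0,"wz":0},{"hand":1,"dx":0,"dy":0,"dz":-1.7,"wx":0,"wy":0,"wz":0},{"hand":1,"dx":0,"dy":0,"dz":-1,"wx":0,"wy":0,"wz":0},{"hand":1,"dx":0,"dy":0,"dz":0,"wx":0,"wy":0,"wz":0}]' && python3 -m handwheel '[{"hand":-1,"dx":0,"dy":0,"dz":0,"wx":0,"wy":0,"wz":0},{"hand":-1,"dx":0,"dy":0,"dz":0,"wx":0,"wy":0,"wz":0},{"hand":-1,"dx":0,"dy":0,"dz":0,"wx":0,"wy":0,"wz":0},{"hand":-1,"dx":0,"dy":0,"dz":0,"wx":0,"wy":0,"wz":0},{"hand":-1,"dx":0,"dy":0,"dz":0,"wx":0,"wy":0,"wz":0},{"hand":-1,"dx":0,"dy":0,"dz":0,"wx":0,"wy":0,"wz":0},{"hand":-1,"dx":0,"dy":0,"dz":0,"wx":0,"wy":0,"wz":0},{"hand":-1,"dx":0,"dy":0,"dz":0,"wx":0,"wy":0,"wz":0}]'
```

```text
time_s: 2.3
position: [0.5066, -0.1693, 0.1247]
tcp_rot: [[0.964, 0.267, -0.002], [0.267, -0.964, 0.001], [-0.002, -0.002, -1.0]]
force: [-0.9, -0.8, -0.5]
opening: 1.002
time_s: 3.1
position: [0.5078, -0.1689, 0.1255]
tcp_rot: [[0.963, 0.269, -0.0], [0.269, -0.963, 0.0], [-0.0, -0.0, -1.0]]
force: [0.6, 0.1, -1.0]
opening: 0.356
```

The opening is 0.356, about 31 mm, so the nose is held. Now I'll twist it +45°.

```bash
python3 -m handwheel '[{"hand":-1,"dx":0,"dy":0,"dz":0,"wx":0,"wy":0,"wz":0.08},{"hand":-1,"dx":0,"dy":0,"dz":0,"wx":0,"wy":0,"wz":0.08},{"hand":-1,"dx":0,"dy":0,"dz":0,"wx":0,"wy":0,"wz":0.08},{"hand":-1,"dx":0,"dy":0,"dz":0,"wx":0,"wy":0,"wz":0.08},{"hand":-1,"dx":0,"dy":0,"dz":0,"wx":0,"wy":0,"wz":0.08},{"hand":-1,"dx":0,"dy":0,"dz":0,"wx":0,"wy":0,"wz":0.08},{"hand":-1,"dx":0,"dy":0,"dz":0,"wx":0,"wy":0,"wz":0.08},{"hand":-1,"dx":0,"dy":0,"dz":0,"wx":0,"wy":0,"wz":0.08},{"hand":-1,"dx":0,"dy":0,"dz":0,"wx":0,"wy":0,"wz":0.08},{"hand":-1,"dx":0,"dy":0,"dz":0,"wx":0,"wy":0,"wz":0.06}]' && python3 -m handwheel '[{"hand":-1,"dx":0,"dy":0,"dz":0,"wx":0,"wy":0,"wz":0}]'
python3 - <<'E'
from h import *
p,d=cap('scene','2'); p2,_=cap('top','2')
s=bot.read_state();print(s['force'],s['moment'])
cv2.imwrite('pics/c3.png',np.hstack([cv2.resize(p[160:250,270:360],(400,400),interpolation=2),cv2.resize(p2[185:275,275:365],(400,400),interpolation=2)])[:,:,::-1])
E
```

```text
time_s: 4.1
position: [0.5078, -0.1691, 0.1255]
tcp_rot: [[0.494, 0.87, -0.0], [0.87, -0.494, -0.0], [-0.0, -0.0, -1.0]]
force: [0.7, 0.3, -0.9]
opening: 0.335
time_s: 4.2
position: [0.5078, -0.169, 0.1255]
tcp_rot: [[0.496, 0.868, -0.0], [0.868, -0.496, 0.0], [0.0, -0.0, -1.0]]
force: [-0.2, -0.3, 0.2]
opening: 0.335
[ 0.83280746  0.26164419 -1.00616108] [-0.02127135 -0.13218166 -0.02857761]
```

View pics/c3.png

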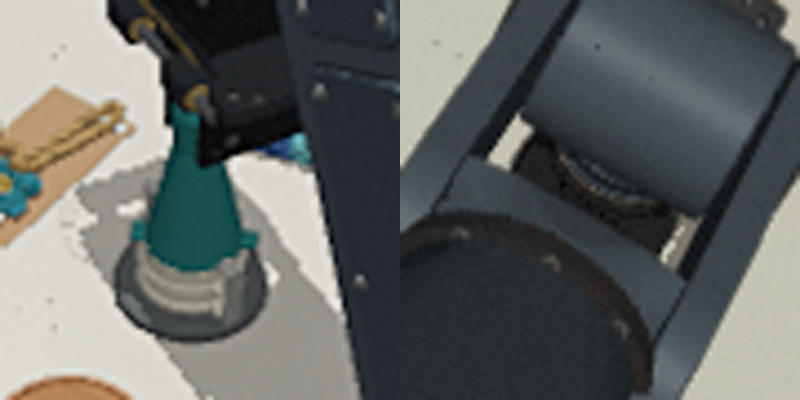

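Both ears are visible now, at crop (140,230) and (252,240). I'll check their angle against the hooks numerically.

```bash
python3 - <<'E'
from h import *
z=np.load('top_0.npz');p,d=z['p'],z['d']
# hooks in top_0: crop scale 6, origin (285,196)
us=np.array([285+(641-396)/6,285+(556-396)/6]);vs=np.array([196+97/6,196+277/6])
c=vision.get_calibration('top')
w=world('top',d,us.round(),vs.round());print('hook',w, np.degrees(np.arctan2(*(w[0]-w[1])[[1,0]])))
us=np.array([285+(622-396)/6,285+(580-396)/6]);vs=np.array([196+105/6,196+268/6])
w=world('top',d,us.round(),vs.round());print('ear0',w, np.degrees(np.arctan2(*(w[0]-w[1])[[1,0]])))
z=np.load('scene_2.npz');p,d=z['p'],z['d']
us=np.array([270+139/4.444,270+252/4.444]);vs=np.array([160+231/4.444,160+240/4.444])
w=world('scene',d,us.round(),vs.round());print('ear2',w, np.degrees(np.arctan2(*(w[0]-w[1])[[1,0]])))
E
```

```text
hook [[ 0.54299748 -0.18509034  0.05886238]
 [ 0.47019919 -0.15068952  0.05779941]] -25.29306899724963
ear0 [[ 0.53914416 -0.178282    0.05087038]
 [ 0.47330188 -0.16080337  0.04850201]] -14.866960701077607
ear2 [[ 0.53425536 -0.14499184  0.0513225 ]
 [ 0.47176119 -0.18042476  0.0478839 ]] 29.552350157372494
```

The hooks are at -25° and the ears at about +29°, so they are clear. I'll lift gently, then check.

```bash
python3 -m handwheel '[{"hand":-1,"dx":0,"dy":0,"dz":0.4,"wx":0,"wy":0,"wz":0},{"hand":-1,"dx":0,"dy":0,"dz":0.6,"wx":0,"wy":0,"wz":0},{"hand":-1,"dx":0,"dy":0,"dz":1,"wx":0,"wy":0,"wz":0},{"hand":-1,"dx":0,"dy":0,"dz":1,"wx":0,"wy":0,"wz":0}]' && python3 -m handwheel '[{"hand":-1,"dx":0,"dy":0,"dz":1.5,"wx":0,"wy":0,"wz":0},{"hand":-1,"dx":0,"dy":0,"dz":1.5,"wx":0,"wy":0,"wz":0},{"hand":-1,"dx":0,"dy":0,"dz":1.5,"wx":0,"wy":0,"wz":0},{"hand":-1,"dx":0,"dy":0,"dz":1.5,"wx":0,"wy":0,"wz":0},{"hand":-1,"dx":0,"dy":0,"dz":1,"wx":0,"wy":0,"wz":0},{"hand":-1,"dx":0,"dy":0,"dz":0,"wx":0,"wy":0,"wz":0}]'
python3 - <<'E'
from h import *
p,d=cap('scene','3')
cv2.imwrite('pics/c4.png',cv2.resize(p[110:250,230:370],(500,500),interpolation=2)[:,:,::-1])
E
```

```text
time_s: 4.7
position: [0.5079, -0.1691, 0.1566]
tcp_rot: [[0.496, 0.868, 0.0], [0.868, -0.496, -0.0], [-0.0, 0.0, -1.0]]
force: [0.7, -0.4, -0.5]
opening: 0.338
time_s: 5.3
position: [0.5089, -0.1696, 0.2276]
tcp_rot: [[0.496, 0.868, 0.004], [0.868, -0.496, -0.002], [-0.0, 0.004, -1.0]]
force: [0.6, -0.2, -0.1]
opening: 0.335
```

View pics/c4.png

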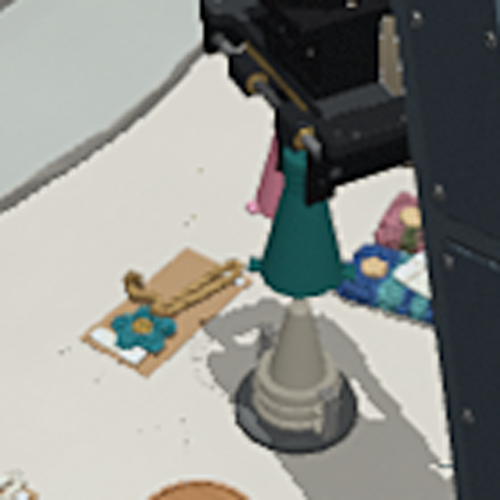

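The teal cone hangs upright, with its rim at crop (300,290), above the tip of the inner cone at (300,305). Now I'll carry it to the plinth.

```bash
python3 -m handwheel '[{"hand":-1,"dx":0,"dy":1,"dz":0,"wx":0,"wy":0,"wz":0},{"hand":-1,"dx":-0.2,"dy":2.2,"dz":0,"wx":0,"wy":0,"wz":0},{"hand":-1,"dx":-0.2,"dy":2.5,"dz":0,"wx":0,"wy":0,"wz":0},{"hand":-1,"dx":-0.2,"dy":2.5,"dz":0,"wx":0,"wy":0,"wz":0},{"hand":-1,"dx":-0.2,"dy":2.5,"dz":0,"wx":0,"wy":0,"wz":0},{"hand":-1,"dx":-0.2,"dy":2.5,"dz":0,"wx":0,"wy":0,"wz":0},{"hand":-1,"dx":-0.2,"dy":1.6,"dz":0,"wx":0,"wy":0,"wz":0},{"hand":-1,"dx":0,"dy":0.8,"dz":0,"wx":0,"wy":0,"wz":0},{"hand":-1,"dx":0,"dy":0,"dz":0,"wx":0,"wy":0,"wz":0}]' && python3 -m handwheel '[{"hand":-1,"dx":0,"dy":0,"dz":-1.5,"wx":0,"wy":0,"wz":0},{"hand":-1,"dx":0,"dy":0,"dz":-2,"wx":0,"wy":0,"wz":0},{"hand":-1,"dx":0,"dy":0,"dz":-2,"wx":0,"wy":0,"wz":0},{"hand":-1,"dx":0,"dy":0,"dz":-2,"wx":0,"wy":0,"wz":0},{"hand":-1,"dx":0,"dy":0,"dz":-2,"wx":0,"wy":0,"wz":0},{"hand":-1,"dx":0,"dy":0,"dz":-1.5,"wx":0,"wy":0,"wz":0},{"hand":-1,"dx":0,"dy":0,"dz":-0.8,"wx":0,"wy":0,"wz":0},{"hand":-1,"dx":0,"dy":0,"dz":0,"wx":0,"wy":0,"wz":0},{"hand":-1,"dx":0,"dy":0,"dz":0,"wx":0,"wy":0,"wz":0}]'
python3 - <<'E'
from h import *
p,d=cap('scene','4');p2,d2=cap('top','4')
cv2.imwrite('pics/c5.png',np.hstack([cv2.resize(p[200:290,240:330],(400,400),interpolation=2),cv2.resize(p2[185:275,213:303],(400,400),interpolation=2)])[:,:,::-1])
for n,p,d,c in (('scene',p,d,(286,250)),('top',p2,d2,(258,233))):
    hsv=cv2.cvtColor(p,cv2.COLOR_RGB2HSV); vs,us=np.mgrid[c[1]-50:c[1]+45,c[0]-40:c[0]+40];us=us.ravel();vs=vs.ravel();h=hsv[vs,us]
    w=world(n,d,us,vs); k=(h[:,0]>80)&(h[:,0]<100)&(h[:,1]>120)&(d[vs,us]>0)&(w[:,2]<.16)&(np.hypot(w[:,0]-.497,w[:,1]+.0125)<.05)
    W=w[k]; print(n,len(W))
    if len(W)>30:
        print(W.min(0),W.max(0))
        from scipy.optimize import least_squares
        z0=.027
        # cone surface model: radius at height over rim: 32mm at 0 ->15 at 78mm
        def f(q): 
            t=W[:,2]-q[2]; return np.hypot(W[:,0]-q[0],W[:,1]-q[1])-np.clip(.032-.017*t/.078,.015,.032)
        r=least_squares(f,[.497,-.0125,z0],loss='soft_l1',f_scale=.001);print('fit',r.x)
E
```

```text
time_s: 6.25
position: [0.4952, -0.0118, 0.225]
tcp_rot: [[0.494, 0.869, -0.001], [0.869, -0.494, 0.0], [-0.0, -0.002, -1.0]]
force: [0.6, 0.2, -0.7]
opening: 0.337
time_s: 7.15
position: [0.4963, -0.0135, 0.1077]
tcp_rot: [[0.496, 0.868, 0.001], [0.868, -0.496, -0.0], [0.0, 0.001, -1.0]]
force: [0.4, 0.2, 0.3]
opening: 0.339
scene 511
[ 0.46006193 -0.02979497  0.01421457] [0.53825027 0.02157605 0.13137366]
fit [ 0.49611983 -0.01256358  0.03083304]
top 0
```

View pics/c5.png

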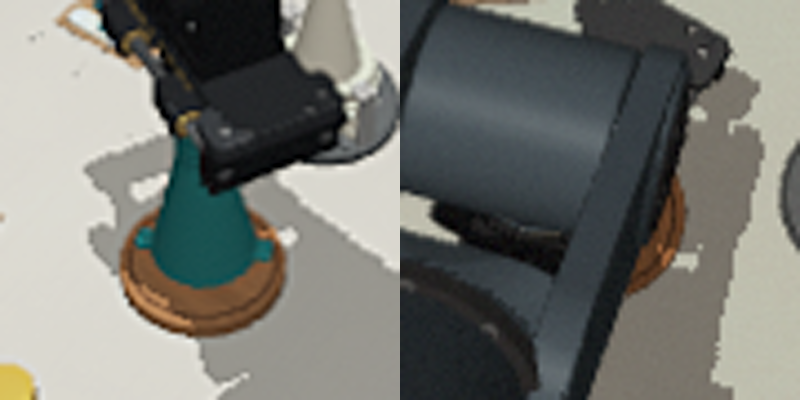

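The cone stands above the plinth with wood showing evenly all round. The fit gives (0.496, -0.0126) against the plinth's (0.497, -0.0125). The rim should be about 14 mm above the top.

```bash
python3 -m handwheel '[{"hand":-1,"dx":0.1,"dy":0,"dz":-0.5,"wx":0,"wy":0,"wz":0},{"hand":-1,"dx":0,"dy":0,"dz":-0.4,"wx":0,"wy":0,"wz":0},{"hand":-1,"dx":0,"dy":0,"dz":-0.3,"wx":0,"wy":0,"wz":0},{"hand":-1,"dx":0,"dy":0,"dz":-0.1,"wx":0,"wy":0,"wz":0},{"hand":-1,"dx":0,"dy":0,"dz":0,"wx":0,"wy":0,"wz":0},{"hand":-1,"dx":0,"dy":0,"dz":0,"wx":0,"wy":0,"wz":0}]' && python3 -m handwheel '[{"hand":-1,"dx":0,"dy":0,"dz":-0.1,"wx":0,"wy":0,"wz":0},{"hand":-1,"dx":0,"dy":0,"dz":0,"wx":0,"wy":0,"wz":0}]'
```

```text
time_s: 7.85
position: [0.4968, -0.013, 0.0945]
tcp_rot: [[0.496, 0.868, 0.0], [0.868, -0.496, 0.0], [0.0, 0.0, -1.0]]
force: [-0.6, 0.3, -0.7]
opening: 0.334
time_s: 8.05
position: [0.4968, -0.013, 0.0935]
tcp_rot: [[0.496, 0.868, 0.0], [0.868, -0.496, -0.0], [0.0, 0.0, -1.0]]
force: [-0.0, 0.1, -1.0]
opening: 0.339
```

```bash
python3 -m handwheel '[{"hand":-1,"dx":0,"dy":0,"dz":-0.1,"wx":0,"wy":0,"wz":0},{"hand":-1,"dx":0,"dy":0,"dz":0,"wx":0,"wy":0,"wz":0}]'
```

```text
time_s: 8.25
position: [0.4968, -0.0131, 0.0933]
tcp_rot: [[0.496, 0.868, 0.0], [0.868, -0.496, -0.0], [-0.0, 0.0, -1.0]]
force: [-1.9, 0.7, 7.1]
opening: 0.333
```

Contact: 7 N upward. I'll release partway first, then fully, and retreat straight up.

```bash
python3 -m handwheel '[{"hand":-1,"dx":0,"dy":0,"dz":0.1,"wx":0,"wy":0,"wz":0},{"hand":-0.1,"dx":0,"dy":0,"dz":0,"wx":0,"wy":0,"wz":0},{"hand":0.1,"dx":0,"dy":0,"dz":0,"wx":0,"wy":0,"wz":0},{"hand":0.4,"dx":0,"dy":0,"dz":0,"wx":0,"wy":0,"wz":0},{"hand":0.7,"dx":0,"dy":0,"dz":0,"wx":0,"wy":0,"wz":0},{"hand":1,"dx":0,"dy":0,"dz":0,"wx":0,"wy":0,"wz":0},{"hand":1,"dx":0,"dy":0,"dz":0,"wx":0,"wy":0,"wz":0},{"hand":1,"dx":0,"dy":0,"dz":0,"wx":0,"wy":0,"wz":0},{"hand":1,"dx":0,"dy":0,"dz":0,"wx":0,"wy":0,"wz":0}]' && python3 -m handwheel '[{"hand":1,"dx":0,"dy":0,"dz":1,"wx":0,"wy":0,"wz":0},{"hand":1,"dx":0,"dy":0,"dz":2,"wx":0,"wy":0,"wz":0},{"hand":1,"dx":0,"dy":0,"dz":3,"wx":0,"wy":0,"wz":0},{"hand":1,"dx":0,"dy":0,"dz":3,"wx":0,"wy":0,"wz":0},{"hand":1,"dx":0,"dy":0,"dz":3,"wx":0,"wy":0,"wz":0},{"hand":1,"dx":0,"dy":0,"dz":3,"wx":0,"wy":0,"wz":0}]' && python3 -m handwheel '[{"hand":1,"dx":0,"dy":-3,"dz":0,"wx":0,"wy":0,"wz":0},{"hand":1,"dx":0,"dy":-4,"dz":0,"wx":0,"wy":0,"wz":0},{"hand":1,"dx":0,"dy":-4,"dz":0,"wx":0,"wy":0,"wz":0},{"hand":1,"dx":0,"dy":-4,"dz":0,"wx":0,"wy":0,"wz":0},{"hand":1,"dx":0,"dy":-4,"dz":0,"wx":0,"wy":0,"wz":0},{"hand":1,"dx":0,"dy":-3,"dz":0,"wx":0,"wy":0,"wz":0},{"hand":1,"dx":0,"dy":0,"dz":0,"wx":0,"wy":0,"wz":0}]'
python3 - <<'E'
from h import *
from scipy.optimize import least_squares
p,d=cap('scene','5');p2,d2=cap('top','5')
cv2.imwrite('pics/c6.png',np.hstack([cv2.resize(p[200:290,240:330],(400,400),interpolation=2),cv2.resize(p2[185:275,213:303],(400,400),interpolation=2)])[:,:,::-1])
for n,p,d,c in (('scene',p,d,(286,250)),('top',p2,d2,(258,233))):
    hsv=cv2.cvtColor(p,cv2.COLOR_RGB2HSV); vs,us=np.mgrid[c[1]-50:c[1]+40,c[0]-38:c[0]+38];us=us.ravel();vs=vs.ravel();h=hsv[vs,us]
    w=world(n,d,us,vs); near=np.hypot(w[:,0]-.497,w[:,1]+.0125)<.07
    teal=(h[:,0]>80)&(h[:,0]<100)&(h[:,1]>120)&near
    T=w[teal&(w[:,2]>.117)]; print(n,'top face',len(T),T.mean(0),(T.min(0)+T.max(0))/2)
    P=w[(h[:,0]<18)&(h[:,1]>90)&(abs(w[:,2]-.012)<.004)&near]; print(' plinth mid',cv2.minEnclosingCircle(P[:,:2].astype(np.float32)))
E
```

```text
time_s: 9.15
position: [0.4968, -0.013, 0.0935]
tcp_rot: [[0.496, 0.868, -0.0], [0.868, -0.496, 0.0], [-0.0, -0.0, -1.0]]
force: [0.3, 0.4, 0.0]
opening: 0.957
time_s: 9.75
position: [0.4965, -0.0129, 0.2456]
tcp_rot: [[0.496, 0.868, 0.001], [0.868, -0.496, -0.0], [0.0, 0.001, -1.0]]
force: [0.1, 0.0, -0.0]
opening: 1.0
time_s: 10.45
position: [0.4972, -0.2373, 0.2444]
tcp_rot: [[0.5, 0.866, 0.002], [0.866, -0.5, -0.003], [-0.001, 0.003, -1.0]]
force: [0.5, 0.3, -0.2]
opening: 0.997
scene top face 74 [ 0.49413243 -0.00720804  0.12157422] [ 0.4948943  -0.00757823  0.12149429]
 plinth mid ((0.4978221356868744, -0.010174578055739403), 0.05052662640810013)
top top face 128 [ 0.4957598  -0.01212081  0.12265009] [ 0.49546826 -0.01283029  0.12210376]
 plinth mid ((0.4975490868091583, -0.01424567960202694), 0.04972141981124878)
```

View pics/c6.png

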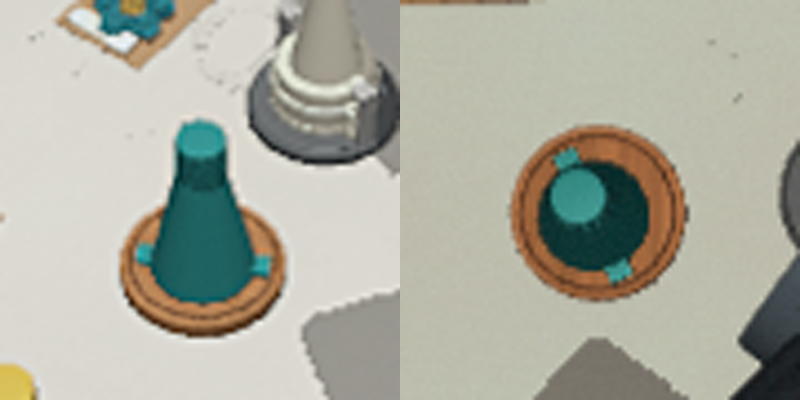

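View pics/scene_5.png

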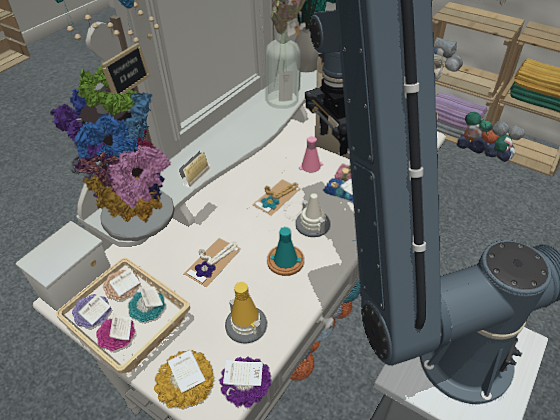

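The cone stands upright on the plinth about 3 mm off centre. Its top is at 0.122, which matches 12 + 110 mm. The yellow cone is untouched on its rack and the arm is clear of everything, so I'll hand in.

```bash
python3 -c "
from rig import hand_in
print(hand_in())"
```

```text
the job is handed in; nothing more can be done
None
```

The teal cone is off its rack and standing upright on the plinth, about 3 mm off centre, and the job is handed in. I gripped its nose, twisted it about 45° until the ears were clear of the hooks, lifted it straight off and set it down. The gripper then backed away, at about 10.5 s of the 35 s.

- **Placement:** the cone's top measures 0.122 m above the table, as expected for 12 + 110 mm. The two cameras put its offset from the plinth centre at about 2.7 mm (top) and 4 mm (scene). I left that as it was rather than grip it again.
- **Camera disagreement:** the cameras differ by about 4 mm on the plinth's y position, so I checked the cone against the plinth within each picture.
- **Forces:** the highest wrist force I read was about 7 N, when the cone touched the plinth.
- **Rest of the scene:** in the last picture the yellow cone is still on its rack, the pink one is where it was, and the arm touches nothing.
- **Refused call:** my first move call was rejected for missing fields and moved nothing.

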